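# Sweep the glass offcuts off the marver into the scrap pan

## Task

With the fingers closed, sweep the three squat amber glass lumps along the raised steel plate and over its edge into the scrap pan, which is the tray without dividers of the two that stand at the plate's left and right sides. Only push the lumps: do not pinch them, lift them or press hard on them. Leave the little amber bud vase and the tweezers on the plate, and the green glass paperweight and brass pipe tee on the table, where they are.

Things in the scene. Friction and masses are not known exactly. Their poses are not given: they have to be found in the camera images.
- marver: fixed marvering plate of dark steel on a narrower stand: 300 mm along its x, 320 mm along its y, flat top without a lip, 70 mm above the table. Origin at table height under the plate's centre; x points away from the robot, within 0.2 rad
- scrap_pan: fixed open steel tray, empty, no dividers: 180 mm along its x, 120 mm along its y, 55 mm high (so its rim is 15 mm below the plate's top), walls and floor 4 mm. Origin at table height under its centre; axes parallel to the plate's. It stands at the plate's left (+y) or right (-y) side, its near wall tucked 10 mm under the plate's overhanging edge, so a lump pushed over that edge falls in; along x its centre is 45 mm before to 15 mm past the plate's centre
- rod_tray: fixed steel tray of the same outer size, with two dividers and glass rods lying in it, at the other side of the plate. Not for scrap
- lump0_center (a point): centre of a scrap lump: squat, many-sided offcut of amber glass, 33 to 41 mm across and 20 mm high, about 45 g, lying flat on the plate; this point is half-way up, 10 mm above the plate. Slides when pushed
- lump1_center (a point): centre of a scrap lump: squat, many-sided offcut of amber glass, 33 to 41 mm across and 20 mm high, about 45 g, lying flat on the plate; this point is half-way up, 10 mm above the plate. Slides when pushed
- lump2_center (a point): centre of a scrap lump: squat, many-sided offcut of amber glass, 33 to 41 mm across and 20 mm high, about 45 g, lying flat on the plate; this point is half-way up, 10 mm above the plate. Slides when pushed
- bud_vase: small finished bud vase of amber glass standing on the plate among the lumps: 42 mm across low down, narrow neck, 45 mm tall; origin at the centre of its foot
- tweezers: steel tweezers lying on the plate along its y, near its far edge (135 mm beyond its centre line): 170 mm long, 20 mm wide, 10 mm high; origin under the middle
- paperweight: round green glass paperweight on the table to the right, 68 mm across, 50 mm high; origin under its centre
- brass_tee: brass pipe tee on the table to the left, 50 mm long, 54 mm high; origin under its centre
Mind the look-alikes: they are no part of the job. Leave any black or purple look-alike of the part that bears lump1_center alone.

How it is judged:
By the outcome, as a careful person would: the job done as asked, in the order asked, and still so for the second after the job is handed in, with the robot touching nothing.
It also fails if it takes over 72 s, if anything falls off the work surface, if the arm or the gripper's body presses on something with over 40 N, if the wrist force passes 120 N, or if a joint passes its speed limit or range.

## Robot

A 6-joint arm with a two-finger parallel gripper is mounted at the origin on the work surface. World frame = base frame: x ahead of the robot, y to its left, z up, the work surface at z = 0. Lengths are in mm, angles in rad, forces in N, time in s.
With the tool pointing down it reaches from about 300 to 825 mm from the base axis. Payload 5.4 kg.
Tool frame: the origin (TCP) lies where the fingers leave the gripper's body, on its centre line; the fingertips stand 88 mm ahead of it and the grasp point (between the pads) lies 69 mm ahead of it; z points along the fingers, y is the direction in which the jaws open and shut (so a half turn about z gives the same grasp; the last joint's range is limited). The gripper opens to 92 mm and grips with 3 to 60 N. Pads are 20 mm wide; open, the fingers measure 128 mm over their backs; the gripper's body (75 mm by 189 mm) begins 69 mm behind the grasp point.
Start: joints at [-1.509, 0.158, 1.597, -0, 1.386, -0.21], TCP at [154.344, -553.881, 302.701] pointing down, gripper open.
Joint ranges: [-2.91, 2.91], [-0.94, 2.29], [0.18, 2.7], [-1.29, 4.43], [0.17, 2.64], [-3, 3]. Speed limits (rad/s): [2.57, 2.57, 3.14, 3.14, 3.14, 3.14].

## Interface

Orientations are given as a 3x3 rotation matrix whose columns are the frame's x, y, z axes.
In Python, from workcell import * gives the robot as it stands. Calls block until the motion is done:
- movep(position, orientation): joint-space move of the TCP to a pose.
- move_linear(position, frame=None, velocity=150): straight line of the TCP; frame=None keeps the orientation; velocity is the mean speed in mm/s.
- set_joints(angles): joint-space move.
- command_gripper(opening): opening from 0.0 (shut) to 1.0 (fully open); the grip force is fixed at half the most; returns when the fingers have stopped.
- pause(seconds).
- solve_ik(position, orientation): joint angles nearest the present ones, or None.
- get_image(name): name is "scene" or "side" or "wrist"; returns (picture, depth): 400x640x3 uint8, red, green, blue; 400x640 float32, mm along the optical axis (not along the pixel's ray), 0 where there is no reading.
- calibration(name): a dict with "fx", "fy", "cx", "cy" (pixels), "extrinsics" (4x4, takes a point from world to camera coordinates). Camera axes: x right, y up, looking along -z (the intrinsics and any distortion apply to the point x, -y, -z); pixel columns grow to the right and rows downward; lengths in mm; the calibration is good to about 2 mm. A picture is of the moment at which its call begins: read the wrist's pose just before it. calibration takes no time and is no camera call; for the wrist camera it gives the pose at the moment of the call.
A pose or a line that the arm cannot do raises Unreachable and nothing moves.
- sign_off(): hands the job in, once; it reports no verdict.
Trained networks look in the newest picture that a camera, given by its name, has taken for a name from the list of things; names that differ only in an ending like _2 or _b are one class to them, and where a whole thing is asked for, a point or a joint stands for the part that bears it (a point fixed in the world has none). Each returns a list of dicts, best first, with "confidence" (0 to 1); they miss things now and then, are a little off and sometimes report something else, mostly with a low value. They report only what shows in the picture. A call takes as long as a camera call. They do not tell look-alikes from the thing itself.
- cut_out(camera, target): "pixels" (400x640 bool, what is visible of it) and "xy" ([column, row] in pixels, amid what is visible of it).
- spot_point(camera, target): "xy" ([column, row] in pixels: a listed point, or the origin of a listed thing).
Readings, each from a call of its own:
- read_t(): time.
- read_q(): joint angles.
- read_qd(): joint speeds.
- read_joint_torque(): joint torques, N m.
- read_tool_pos(): TCP position.
- read_tool_rot(): TCP orientation.
- read_force(): force on the tool from outside, world axes, zero at the start.
- read_moment(): the same for the moment, N m.
- read_grip_width(): opening from 0.0 (shut) to 1.0 (fully open).
Only numpy, scipy, OpenCV 4.12 (cv2) and the standard library are available. Lean on these libraries where they do the work, as an engineer would, in place of code of your own. Each camera call takes 0.05 s, during which the arm holds its last target. There are 200 camera calls.

## Working session

There is one attempt and no reset: what is moved stays moved. The work goes in short steps, each a Python script; the robot and the scene stay as the last script left them, time stands still between calls to the robot, and variables do not carry over. Pictures are saved under pics/ and viewed, about 8 in all and at most 12, crops included, and the job is handed in when it is done.

```bash
ls; mkdir -p pics
cat > h.py <<'E'
from workcell import *
import numpy as np, cv2
def save(n,p): cv2.imwrite('pics/'+n,p[:,:,::-1])
def ray(c,xy):
    E=np.array(c['extrinsics']); R=E[:3,:3]; t=E[:3,3]
    d=np.array([(xy[0]-c['cx'])/c['fx'],-(xy[1]-c['cy'])/c['fy'],-1.])
    return -R.T@t, R.T@d
def atz(c,xy,z):
    o,d=ray(c,xy); return o+d*(z-o[2])/d[2]
def cloud(c,D,m):
    v,u=np.nonzero(m&(D>0)); z=D[v,u]
    P=np.c_[(u-c['cx'])/c['fx']*z,-(v-c['cy'])/c['fy']*z,-z]
    E=np.array(c['extrinsics']); return (P-E[:3,3])@E[:3,:3]
E
python3 - <<'E'
from h import *
np.set_printoptions(precision=1,suppress=True)
for n in ('scene','side'):
    p,D=get_image(n); save(n+'0.png',p); c=calibration(n)
    print(n,{k:v for k,v in c.items() if k!='extrinsics'},ray(c,(320,200)))
    for t in ('lump0_center','bud_vase','marver','scrap_pan','rod_tray','tweezers','paperweight','brass_tee'):
        for r in cut_out(n,t):
            P=cloud(c,D,r['pixels'])
            print(t,round(r['confidence'],2),np.array(r['xy']),r['pixels'].sum(),np.median(P,0) if len(P) else None, np.percentile(P[:,2],95) if len(P) else '', np.median(p[r['pixels']],0))
    for t in ('lump0_center','bud_vase','marver','scrap_pan','tweezers'):
        print('sp',t,[(round(r['confidence'],2),np.round(r['xy'])) for r in spot_point(n,t)])
print(read_t())
E
```

```text
pics
scene {'fx': 495.0720977281349, 'fy': 495.0720977281349, 'cx': 324.58192038889763, 'cy': 197.10589884982087} (array([1522.2, -645. ,  899. ]), array([-0.7,  0.5, -0.6]))
lump0_center 0.74 [279.8 182.6] 168 [518.  -78.   85.5] 90.24823889776016 [91.  57.5 34. ]
bud_vase 0.73 [315.4 172. ] 168 [528.8  42.9  91.4] 114.06246575321995 [97. 61. 30.]
marver 0.68 [311.8 204.5] 7753 [639.8 -39.8  68.3] 71.52640118184661 [89. 91. 96.]
scrap_pan 0.57 [379.6 183.1] 1237 [586.9 233.9  22.7] 51.823516091037064 [107. 106. 112.]
rod_tray 0.93 [243.3 228.9] 2722 [ 579.1 -232.1   28.8] 52.699658931145 [107. 106. 112.]
tweezers 0.7 [344.7 220.2] 339 [739.3  -7.8  76.8] 80.68388980227068 [142. 140. 148.]
tweezers 0.61 [337.5 193.4] 139 [649.3  28.   86.8] 90.84065820832137 [101.  61.  32.]
paperweight 0.77 [163.2 238.1] 475 [ 484.8 -422.3   35.4] 47.618530620112004 [54. 91. 59.]
brass_tee 0.61 [400.2 151.7] 136 [484.6 409.7  23.5] 51.212514280486474 [120.  92.  49.]
sp lump0_center [(0.51, array([281., 181.]))]
sp bud_vase [(0.66, array([316., 177.]))]
sp marver [(0.66, array([310., 220.])), (0.42,
[... 613 characters left out ...]
127.]
rod_tray 0.86 [371.5 166.1] 893 [ 552.6 -281.9   31.4] 55.66509826011861 [123. 115. 116.]
tweezers 0.79 [286.8 195.2] 243 [736.7  13.8  78.8] 82.1047945524549 [144. 142. 141.]
paperweight 0.75 [372.6 194.7] 144 [509.3 -67.1  88.5] 92.42971479283727 [119.  68.  27.]
paperweight 0.5 [406.4 153.4] 225 [ 462.7 -399.3   34. ] 49.30274566094015 [ 60. 100.  60.]
brass_tee 0.78 [328.4 362.6] 375 [471.2 424.1  27.4] 55.217902246222046 [178. 133.  67.]
sp lump0_center [(0.73, array([374., 196.]))]
sp bud_vase []
sp marver [(0.88, array([336., 217.])), (0.59, array([317., 204.]))]
sp scrap_pan [(0.74, array([313., 269.])), (0.71, array([402., 157.]))]
sp tweezers [(0.58, array([289., 194.]))]
1.4
```

Run:
```python
from h import *
np.set_printoptions(precision=2,suppress=True)
print(read_tool_rot(),solve_ik([500,0,400],[[1,0,0],[0,-1,0],[0,0,-1]]),solve_ik([500,0,400],[[0,1,0],[1,0,0],[0,0,-1]]),solve_ik([500,0,400],[[0,-1,0],[-1,0,0],[0,0,-1]]),solve_ik([500,0,400],[[-1,0,0],[0,1,0],[0,0,-1]]))
c=calibration('wrist'); print(ray(c,(320,200)),c['fx'])
p,_=get_image('scene');q,_=get_image('side')
save('both.png',np.vstack([cv2.resize(p[130:280,180:440],(520*3//2-20,300)),cv2.resize(q[130:310,210:470],(760,300))]) if 0 else np.vstack([cv2.resize(p[130:265,190:430],(533,300)),cv2.resize(q[150:300,200:466],(533,300))]))
```

```text
[[ 0.96  0.27  0.  ]
 [ 0.27 -0.96  0.  ]
 [ 0.   -0.   -1.  ]] [-0.24 -0.09  1.66 -0.    1.57  1.33] [-0.24 -0.09  1.66 -0.    1.57 -0.24] [-0.24 -0.09  1.66 -0.    1.57  2.9 ] [-0.24 -0.09  1.66 -0.    1.57 -1.81]
(array([ 229.97, -532.99,  382.82]), array([-0.28, -0.08, -0.96])) 293.98684754784216
```

View pics/both.png

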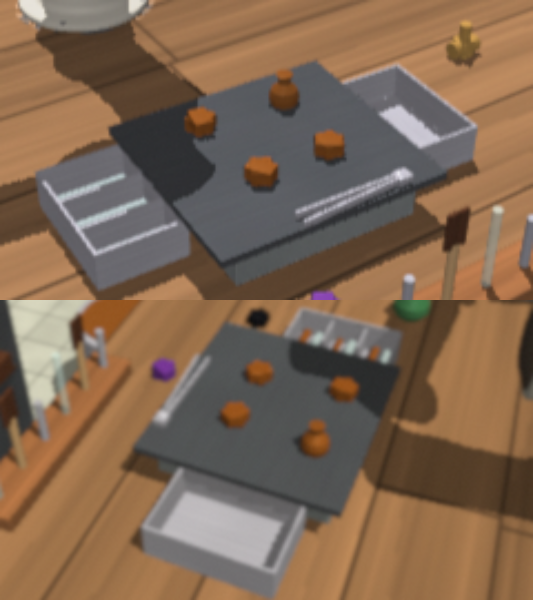

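Run:
```python
from h import *
np.set_printoptions(precision=1,suppress=True)
command_gripper(0.0)
movep([600,0,380],[[1,0,0],[0,-1,0],[0,0,-1]]); pause(.3)
c=calibration('wrist'); p,D=get_image('wrist'); save('w1.png',p)
np.savez('w1.npz',p=p,D=D,E=c['extrinsics'])
for t in ('lump0_center','bud_vase','marver','scrap_pan','rod_tray','tweezers'):
    for r in cut_out('wrist',t):
        P=cloud(c,D,r['pixels'])
        print(t,round(r['confidence'],2),np.array(r['xy']),r['pixels'].sum(),np.median(P,0),np.percentile(P,[2,98],axis=0).ravel(),cv2.minAreaRect(P[:,:2].astype(np.float32)), np.median(p[r['pixels']],0))
    print('sp',t,[(round(r['confidence'],2),atz(c,r['xy'],{'l':80,'b':70,'t':70,'m':0,'s':0,'r':0}[t[0]])) for r in spot_point('wrist',t)])
print(read_t())
```

```text
lump0_center 0.62 [371.9 234.3] 648 [515.  -73.3  87.8] [495.3 -90.7  71.5 530.3 -56.9  89.6] ((508.5056457519531, -75.51876831054688), (48.03419876098633, 36.20663833618164), 14.437955856323242) [226. 140.  49.]
sp lump0_center [(0.62, array([524.1,  49.8,  80. ])), (0.58, array([510.4, -70.8,  80. ]))]
bud_vase 0.81 [281.7 230.5] 712 [526.7  47.5  94.9] [510.3  31.4  73.4 538.7  65.6 114.2] ((521.7274780273438, 51.33207702636719), (34.94681930541992, 44.01308059692383), 11.722098350524902) [168. 105.  53.]
bud_vase 0.3 [370.3 234.2] 645 [514.9 -73.2  87.8] [495.5 -90.5  72.3 530.3 -56.   89.6] ((512.6203002929688, -74.19271850585938), (39.55132293701172, 36.01545715332031), 17.311296463012695) [226. 140.  49.]
sp bud_vase [(0.8, array([523.9,  47.2,  70. ]))]
marver 0.95 [339.4 152.9] 44775 [625.9 -26.4  68.1] [ 460.8 -173.9   66.5  742.2  133.5   69.7] ((585.0404052734375, -24.17657470703125), (377.05047607421875, 355.39837646484375), 87.68006134033203) [138. 142. 146.]
sp marver [(0.93, array([598.2, -14. ,   0. ])), (0.28, array([ 469.8, -414.8,   -0. ])), (0.16, array([473.7, 4
[... 364 characters left out ...]
.4   53.8] ((537.1633911132812, -251.58920288085938), (153.2858123779297, 211.2704620361328), 87.85884857177734) [175. 154. 151.]
rod_tray 0.18 [ 61.1 241.4] 944 [479.2 409.   24.2] [446.  390.8  -2.8 489.1 469.8  52.6] ((466.6076965332031, 437.70135498046875), (41.04887771606445, 101.06078338623047), 14.825065612792969) [185. 141.  71.]
sp rod_tray [(0.98, array([ 555.4, -225.8,    0. ]))]
tweezers 0.83 [313.9  57.3] 1619 [738.6   8.5  77.7] [725.9 -71.   66.8 747.4  83.2  79.7] ((744.0575561523438, 4.167991638183594), (168.4377899169922, 36.74818801879883), 89.20142364501953) [183. 183. 190.]
sp tweezers [(0.93, array([733.9,   0.6,  70. ])), (0.39, array([ 504.5, -353.9,   70. ]))]
6.3333
```

View pics/w1.png

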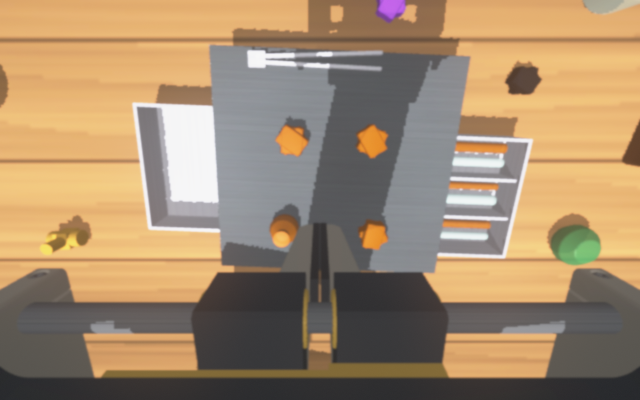

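Run:
```python
from h import *
np.set_printoptions(precision=1,suppress=True)
f=np.load('w1.npz'); c=calibration('wrist'); c['extrinsics']=f['E']; p,D=f['p'],f['D']
P=cloud(c,D,np.ones(D.shape,bool)); v,u=np.nonzero(D>0); col=p[v,u].astype(int)
hsv=cv2.cvtColor(p,cv2.COLOR_RGB2HSV)[v,u].astype(int)
top=(P[:,2]>62)&(P[:,2]<74)&(hsv[:,1]<80)&(v<270)
# edges: far(x max per y bin), left,right
T=P[top]
def edge(a,b,lo,hi,fn):
    xs=np.arange(lo,hi,6); ys=[fn(T[abs(T[:,a]-x)<3][:,b]) for x in xs]; return np.polyfit(xs,ys,1),
print('left',edge(0,1,500,700,lambda s:np.percentile(s,99.8)),'right',edge(0,1,500,700,lambda s:np.percentile(s,.2)),'far',edge(1,0,-140,110,lambda s:np.percentile(s,99.8)))
lm=np.zeros(D.shape,np.uint8)
ok=(hsv[:,1]>120)&(P[:,2]>78)&(P[:,2]<125)&(abs(P[:,1])<150)&(P[:,0]>440)&(P[:,0]<720)&(v<262)
lm[v[ok],u[ok]]=1
n,L,s,ce=cv2.connectedComponentsWithStats(lm)
for i in range(1,n):
    if s[i,4]<60: continue
    Q=cloud(c,D,L==i); q=Q[Q[:,2]>(85 if Q[:,2].max()<100 else 78)]
    print(ce[i],s[i,4],Q[:,2].max(),q.min(0),q.max(0),cv2.minEnclosingCircle(q[:,:2].astype(np.float32)))
r=(P[:,2]>46)&(P[:,2]<60)&(P[:,1]>120)&(P[:,1]<300)&(hsv[:,1]<60)
print('pan',P[r].min(0),P[r].max(0),cv2.minAreaRect(P[r][:,:2].astype(np.float32)))
```

```text
left (array([ -0., 164.]),) right (array([  -0. , -154.2]),) far (array([  0. , 748.7]),)
[291.7 140. ] 686 90.60428136006146 [623.5  15.1  85.3] [660.7  53.9  90.6] ((642.0473022460938, 34.550392150878906), 20.082374572753906)
[371.7 140.8] 732 90.50369291706532 [620.8 -84.9  85.2] [660.7 -47.5  90.5] ((640.4813232421875, -66.58232879638672), 20.681734085083008)
[283.3 230.2] 661 114.82724115130164 [506.1  30.4  78.6] [539.9  67.1 114.8] ((521.8595581054688, 48.53849411010742), 18.70644187927246)
[372.8 235. ] 593 90.4016143226803 [492.  -93.4  85.1] [530.6 -54.9  90.4] ((511.55865478515625, -74.489013671875), 20.524015426635742)
pan [504.1 141.8  46. ] [687.5 254.1  55.5] ((595.8093872070312, 198.6222686767578), (106.31705474853516, 180.57559204101562), 87.63135528564453)
```

```bash
cat >> h.py <<'E'
RY=np.array([[0,1,0],[1,0,0],[0,0,-1.]]); RX=np.array([[1,0,0],[0,-1,0],[0,0,-1.]])
Z=163
def lumps(cam='wrist'):
    c=calibration(cam); p,D=get_image(cam); hsv=cv2.cvtColor(p,cv2.COLOR_RGB2HSV)
    P=cloud(c,D,np.ones(D.shape,bool)); v,u=np.nonzero(D>0); h=hsv[v,u]
    ok=(h[:,1]>130)&(h[:,0]<22)&(P[:,2]>76)&(P[:,2]<125)&(P[:,1]>-165)&(P[:,1]<180)&(P[:,0]>440)&(P[:,0]<725)
    m=np.zeros(D.shape,np.uint8); m[v[ok],u[ok]]=1
    n,L,s,_=cv2.connectedComponentsWithStats(m)
    for i in range(1,n):
        if s[i,4]<40: continue
        Q=cloud(c,D,L==i); q=Q[Q[:,2]>83]
        if len(q): print(s[i,4],'top',round(Q[:,2].max(),1),'c',np.round(cv2.minEnclosingCircle(q[:,:2].astype(np.float32)),1) if 0 else [np.round(w,1) for w in cv2.minEnclosingCircle(q[:,:2].astype(np.float32))])
    return p
E
python3 - <<'E'
from h import *
movep([642,-7,230],RY)
move_linear([642,-7,Z],velocity=100)
print(read_tool_pos(),read_force())
move_linear([642,90,Z],velocity=60)
print(read_force()); save('w2.png',lumps()); print(read_t())
E
```

```text
[642.4694361   -7.07717809 163.68967549] [ 0.15360081 -0.23929678 -0.40206597]
[-0.34485951 -1.24644575 -0.12844828]
3448 top 90.3 c [array([649. , 119.6]), np.float64(21.4)]
1769 top 97.1 c [array([521.2,  53.8]), np.float64(18.6)]
464 top 114.8 c [array([523.4,  44.9]), np.float64(10.2)]
10.3667
```

View pics/w2.png

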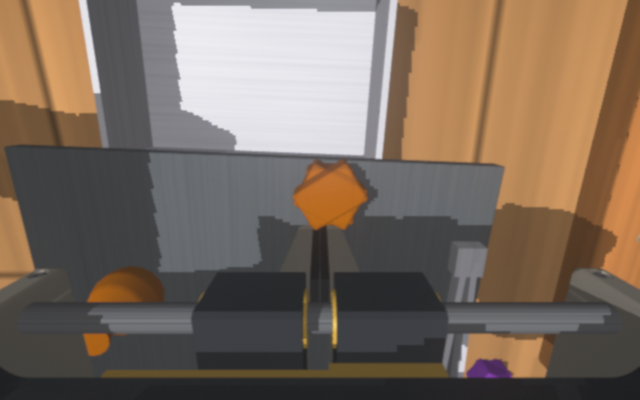

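Run:
```python
from h import *
move_linear([645,80,Z],velocity=100)
move_linear([655,80,Z],velocity=60)
move_linear([643,155,Z],velocity=60)
print(read_force()); 
move_linear([643,155,220],velocity=200)
p=lumps();save('w3.png',p)
# lump B
movep([640,-112,220],RY); move_linear([640,-112,Z],velocity=100)
move_linear([634,-30,Z],velocity=70)
lumps(); print(read_force(),read_t())
```

```text
[-0.35834856  0.44783852 -0.20567028]
911 top 115.2 c [array([520.3,  46.8]), np.float64(15.7)]
7280 top 115.3 c [array([520.8,  49.6]), np.float64(19.9)]
3580 top 89.9 c [array([6.356e+02, 3.000e-01]), np.float64(20.8)]
1286 top 89.6 c [array([512.7, -65.1]), np.float64(18.4)]
78 top 89.4 c [array([508.5, -90.9]), np.float64(6.3)]
[ 0.25510685 -0.43544802  0.11191214] 15.975
```

View pics/w3.png

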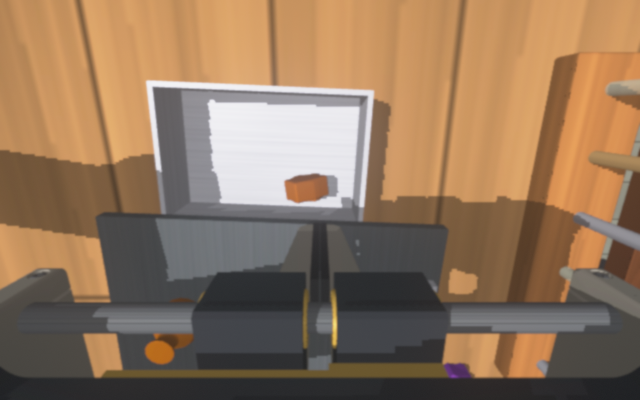

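Run:
```python
from h import *
move_linear([634,-40,Z],velocity=80)
move_linear([642,-40,Z],velocity=80)
move_linear([628,65,Z],velocity=70)
lumps(); print(read_force(),read_t())
```

```text
3546 top 90.8 c [array([622. ,  93.9]), np.float64(21.3)]
4493 top 114.8 c [array([520.5,  51. ]), np.float64(19.8)]
[ 0.0453246   0.82220419 -0.23337356] 18.2167
```

Good; finish B straight, then push C in +x and look.

Run:
```python
from h import *
move_linear([621,155,Z],velocity=70)
print(read_force())
move_linear([621,155,220],velocity=200)
lumps()
movep([462,-74,230],RX); 
move_linear([462,-74,Z],velocity=100)
move_linear([515,-74,Z],velocity=60)
print(read_force()); save('w4.png',lumps()); print(read_t())
```

```text
[-0.83773056 -0.20722806 -0.78020349]
512 top 114.7 c [array([516. ,  49.8]), np.float64(13.4)]
[-1.19959085 -0.04977304 -0.39535098]
2690 top 90.0 c [array([546.4, -72.2]), np.float64(20.9)]
5234 top 115.1 c [array([520.1,  47.2]), np.float64(19.7)]
23.125
```

View pics/w4.png

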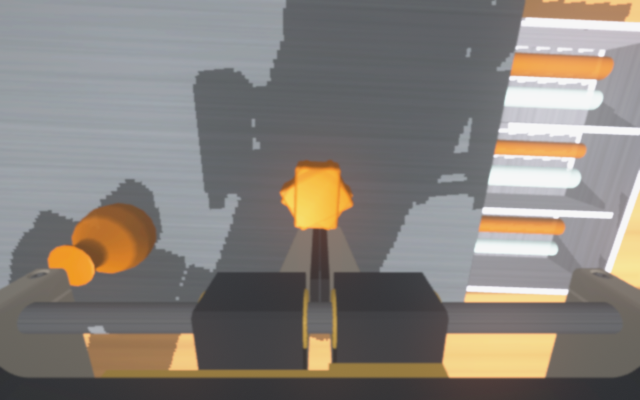

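Run:
```python
from h import *
move_linear([556,-74,Z],velocity=60); lumps()
move_linear([540,-74,Z],velocity=100)
move_linear([540,-74,225],velocity=200)
movep([587,-118,225],RY)
move_linear([587,-118,Z],velocity=100)
move_linear([587,-50,Z],velocity=70)
print(read_force()); lumps(); print(read_t())
```

```text
2794 top 90.2 c [array([587.9, -72.5]), np.float64(20.8)]
2040 top 98.9 c [array([523.6,  46.9]), np.float64(18.7)]
396 top 114.4 c [array([514. ,  44.9]), np.float64(8.5)]
[0.54196127 0.26069709 0.79155997]
4660 top 114.6 c [array([520. ,  49.1]), np.float64(19.9)]
3620 top 90.4 c [array([586.3, -18.1]), np.float64(20.8)]
28.15
```

Run:
```python
from h import *
move_linear([587,30,Z],velocity=70); lumps()
```

```text
3565 top 90.2 c [array([586.3,  61.8]), np.float64(20.5)]
4768 top 115.0 c [array([520.1,  50.4]), np.float64(19.7)]
```

Run:
```python
from h import *
move_linear([587,155,Z],velocity=70); print(read_force())
move_linear([587,155,230],velocity=200)
movep([560,60,380],RX); pause(.5)
p=lumps(); save('w5.png',p)
print(read_tool_pos(),read_t())
for t in ('bud_vase','tweezers','paperweight','brass_tee'):
    c=calibration('wrist'); print(t,[(round(r['confidence'],2),atz(c,r['xy'],70 if t[0] =='t' or t=='bud_vase' else 0).round()) for r in spot_point('wrist',t)])
```

```text
[-0.39031851  0.04816838  0.74681177]
653 top 115.5 c [array([520.7,  49. ]), np.float64(19.0)]
[560.01917023  60.02927554 380.00164104] 33.725
bud_vase [(0.88, array([516.,  52.,  70.])), (0.4, array([583., 190.,  70.]))]
tweezers [(0.71, array([734.,  -2.,  70.])), (0.15, array([ 495., -343.,   70.]))]
paperweight [(0.98, array([ 473., -413.,    0.]))]
brass_tee [(0.73, array([474., 416.,   0.]))]
```

View pics/w5.png

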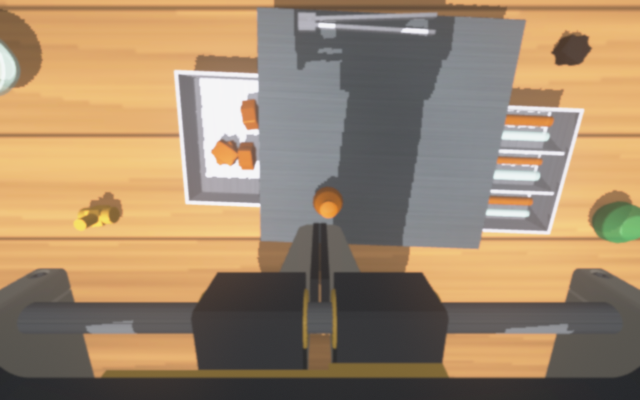

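All three lumps are in the pan, at about (249,114), (225,152) and (246,156). The vase is at (328,204), and the tweezers, green paperweight and brass tee haven't moved. The arm is clear of everything.

```bash
python3 -c "
from h import *
sign_off()"
```

```text
the job is handed in; nothing more can be done
```

All three amber lumps are in the scrap pan, which is the left (+y) tray, and I handed the job in at about 34 s of the 72 s allowed. I swept them one at a time with the fingers shut. The third lump sat in line with the vase, so I first pushed it 75 mm away from the robot to clear the vase and then swept it over the edge.

- **Lumps:** the final wrist picture shows all three lying in the pan and none left on the plate.
- **Vase, tweezers, paperweight and brass tee:** the vase measured (521, 49) both before and after, within about 1 mm. The tweezers, paperweight and tee were where they had been, to within a few mm up to about 1 cm, the detector's scatter.
- **Forces:** the wrist force stayed below about 1.5 N at every reading, but I read it at stops rather than throughout each push.
- **Disagreements:** the vase detector also reported a weak second vase (confidence 0.4) in the pan, which is an amber lump. The first lump drifted about 7 mm sideways during its push, so I corrected it before the edge.

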